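Refit the lamp of a microscope illuminator

ROBOT

A 6-joint arm with a two-finger parallel gripper is mounted at the origin on the work surface. World frame = base frame: x ahead of the robot, y to its left, z up, the work surface at z = 0. Lengths are in mm, angles in rad, forces in N, time in s.
With the tool pointing down it reaches from about 400 to 825 mm from the base axis. Payload 7 kg.
Tool frame: the origin (TCP) lies at the very end of the fingers, on their centre line; the grasp point (between the pads) lies 19 mm behind it; z points along the fingers, y is the line along which they close (so a half turn about z gives the same grasp; the last joint's range is limited). The gripper opens to 88 mm and grips with 3 to 60 N. Pads are 19 mm wide; open, the fingers measure 130 mm over their backs; the gripper's body (78 mm by 193 mm) begins 47 mm behind the grasp point.
Start: joints at [-0.913, 0.359, 0.012, 0, -1.224, -0.288], TCP at [243.937, -629.357, 199.461] pointing down, gripper open.
Joint ranges: [-3.07, 3.07], [-1.43, 2.12], [-1.02, 1.25], [-3.03, 1.67], [-3.05, -0], [-3.03, 3.03]. Speed limits (rad/s): [2.39, 2.39, 3.01, 3.14, 3.14, 3.14].

INTERFACE

Orientations are given as a unit quaternion [x, y, z, w].
In Python, from plant import bot gives the robot as it stands. Calls block until the motion is done:
- bot.move_ptp(position, orientation): joint-space move of the TCP to a pose.
- bot.line_to(position, velocity=150, ori=None): straight line of the TCP; ori=None keeps the orientation; velocity is the mean speed in mm/s.
- bot.move_joints(angles): joint-space move.
- bot.move_gripper(opening, force=None): finger opening in mm; force is the grip in N (None keeps the last); returns when the fingers have stopped.
- bot.pause(seconds).
- bot.solve_ik(position, orientation): joint angles nearest the present ones, or None.
- bot.read_state(): the state.
- bot.camera(name): name is "side" or "top"; returns the picture (400x640x3 uint8, red, green, blue); there is no depth.
- bot.get_calibration(name): a dict with "fx", "fy", "cx", "cy" (pixels), "distortion" ([k1, k2, p1, p2, k3] as OpenCV has them; the pictures are not rectified), "view" (4x4, takes a point from world to camera coordinates). Camera axes: x right, y up, looking along -z (the intrinsics and any distortion apply to the point x, -y, -z); pixel columns grow to the right and rows downward; lengths in mm; the calibration is good to about 2 mm. A picture is of the moment at which its call begins. get_calibration takes no time and is no camera call.
A pose or a line that the arm cannot do raises bot.Unreachable and nothing moves.
- bot.close_job(): hands the job in; it is judged then, once.
The state is a dict: "t": time; "joint_pos": joint angles; "qvel": joint speeds; "tau": joint torques, N m; "tcp_pos": TCP position; "eef_rot": TCP orientation; "contact_force": force on the tool from outside, world axes, zero at the start; "moment": the same for the moment, N m; "width": finger opening in mm; "finger_force": force on a finger pad.
Only numpy, scipy, OpenCV 4.12 (cv2) and the standard library are available. Lean on these libraries where they do the work, as an engineer would, in place of code of your own. Each camera call takes 0.05 s, during which the arm holds its last target. There are 200 camera calls.

TASK

Slide the loose lamp house square and flush into the inner corner of the L-shaped rail, and with it there fit the lamp: set its bayonet base in the collar, push it down against the spring until fully home and twist it a quarter turn clockwise as seen from above. The job finishes holding: keep the lamp gripped, pressed fully home and turned against the spring, with the house still flush in the corner, because it springs back if let go. Leave the other things on the bench where they are.

Things in the scene. Friction and masses are not known exactly. Their poses are not given: they have to be found in the camera images.
- rail_corner: fixed L-shaped aluminium rail on the bench, 26 mm high, 14 mm thick, yaw within 0.25 rad of the world. Origin at the inner corner, at bench height. Its inner faces are its planes x = 0 (far rail, running 130 mm to its -y) and y = 0 (left rail, running 130 mm to its -x); the free space is at x < 0, y < 0
- lamp_house: loose grey lamp house with the lamp collar on top: a square block 96 x 96 mm, 30 mm high, about 0.8 kg, sliding on the bench. Origin at the centre of its underside, z up. Flush in the corner its origin is at x = -48, y = -48 mm of the rail's frame with the same yaw (within 0.3 rad of it at the start). The collar is on its z axis, the collar's slots along its +x and -x
- collar (a point): centre of the collar's rim, 57 mm above the bench. Collar: 55 mm outside, bore 33.5 mm, two entry slots for the lugs along the house's +x and -x, 11.4 mm wide, out to 23 mm from the axis. Lips between them, 47 to 57 mm up, block turning until the lugs are below. Inside, a sprung plate takes the lamp's underside, 44 mm up when free, 34 mm when fully home; its forks turn with the lugs
- lamp: loose lamp standing upright, 88 mm tall, about 0.12 kg. Origin at the centre of its underside, z up. Metal base 28 mm diameter, 0 to 34 mm up, foot chamfered; two lugs along +x and -x, 7 mm wide, out to 20.5 mm from the axis, 3 to 9 mm up. Above, 34 to 76 mm up, an oblong black body 46 mm along x (as the lugs) and 32 mm along y, flat faces to grip; white dome. Half turn about z: same
- plunge (a joint): how far the contact plate in the collar is pushed down, m: 0 free, 0.010 fully home (stop). Spring 3 N at 0, 8 N at 0.010. The lugs can turn under the lips from about 0.006
- turn (a joint): clockwise turn of the contact plate (seen from above), rad: 0 free with its forks in line with the entry slots, stop at 1.40. Coil spring, 0.02 N m at 0, 0.09 N m at the stop, turns it back. The lugs have about 0.11 rad of play in the forks, so a lamp turned by 1.52 to 1.57 rad brings it to the stop
- oil_bottle: closed amber bottle, 36 mm diameter, 75 mm tall; a bystander, to be left alone
- specimen_cup: open white cup, 60 mm across, 65 mm tall; a bystander, to be left alone
- slide_box: flat grey box, 85 x 160 x 32 mm; a bystander, to be left alone
- dust_ring: black ring lying flat, 70 mm outside, 12 mm tall; a bystander, to be left alone
- tablet_jar: white jar, 64 mm diameter, 90 mm tall; a bystander, to be left alone
- screwdriver: screwdriver lying flat, about 200 mm long; a bystander, to be left alone

How it is judged:
By the outcome, as a careful person would: the job done as asked, in the order asked, and still so for the second after the job is handed in, while the arm keeps its last pose, push and grip.
It also fails if it takes over 72 s, if anything falls off the work surface, if the arm or the gripper's body presses on something with over 40 N, if the wrist force passes 120 N, or if a joint passes its speed limit or range.

## Working session

There is one attempt and no reset: what is moved stays moved. The work goes in short steps, each a Python script; the robot and the scene stay as the last script left them, time stands still between calls to the robot, and variables do not carry over. Pictures are saved under pics/ and viewed, at most 10 in all, crops included, and the job is handed in when it is done.

```bash
mkdir -p pics; ls; python3 - <<'E'
from plant import bot
import cv2,numpy as np
np.set_printoptions(precision=3,suppress=True)
for n in("side","top"):
    im=bot.camera(n); cv2.imwrite(f"pics/{n}0.png",im[:,:,::-1])
    c=bot.get_calibration(n); print(n,{k:v for k,v in c.items() if k!='view'}); print(np.array(c['view']))
s=bot.read_state();print(s)
E
```

```text
pics
side {'fx': 482.50759660941037, 'fy': 482.50759660941037, 'cx': 327.3993366094822, 'cy': 203.48521695618177, 'distortion': array([-0.044,  0.   ,  0.   ,  0.   ,  0.   ])}
[[  -0.73    -0.684    0.002  420.048]
 [   0.514   -0.546    0.662 -371.026]
 [  -0.451    0.484    0.75  -979.668]
 [   0.       0.       0.       1.   ]]
top {'fx': 457.97905756417236, 'fy': 457.97905756417236, 'cx': 314.12389032156347, 'cy': 201.94126089698588, 'distortion': array([0.001, 0.   , 0.   , 0.   , 0.   ])}
[[   -0.006    -1.        0.003    -1.269]
 [    0.996    -0.006     0.085  -607.676]
 [   -0.085     0.004     0.996 -1215.533]
 [    0.        0.        0.        1.   ]]
{'t': 0.1, 'joint_pos': array([-0.913,  0.359,  0.011, -0.   , -1.224, -0.288]), 'qvel': array([-0.   , -0.004,  0.004,  0.004,  0.001,  0.002]), 'tau': array([ -0.001, -58.416,  29.375,   7.016,   0.01 ,  -0.   ]), 'tcp_pos': array([ 243.778, -628.955,  198.634]), 'eef_rot': array([-0.184,  0.983,  0.001, -0.   ]), 'contact_force': array([-0.371,  0.287, -0.259]), 'moment': array([ 0.003, -0.007, -0.013]), 'finger_force': 0.0, 'width': 87.60885804950985}
```

View pics/top0.png

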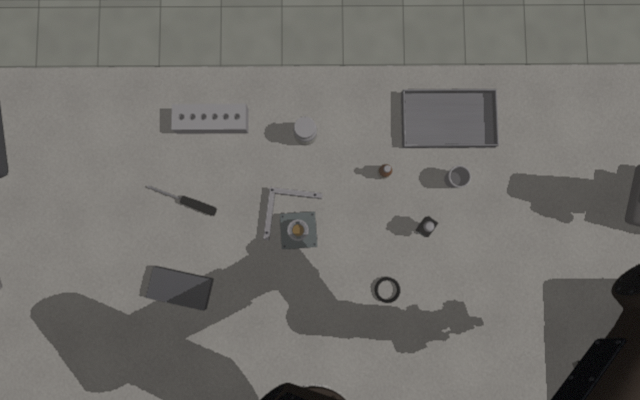

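View pics/side0.png

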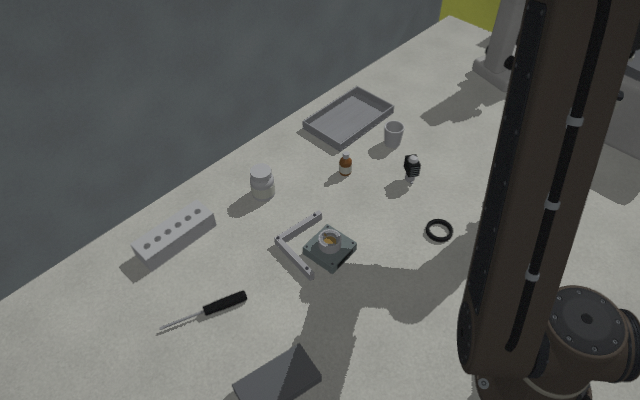

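The top view shows the rail corner near (272,192), the house at (298,230) and the lamp at (428,226). The cup is at (458,177), the bottle at (386,171) and the ring at (386,290). I'll enlarge the parts that matter.

```bash
python3 - <<'E'
import cv2,numpy as np
t=cv2.imread("pics/top0.png");s=cv2.imread("pics/side0.png")
r=lambda im,x,y,w,h,k:cv2.resize(im[y:y+h,x:x+w],None,fx=k,fy=k,interpolation=cv2.INTER_CUBIC)
A=r(t,256,180,70,75,5.0) #350x375
B=r(t,405,205,50,40,5.0)
C=r(s,268,205,95,75,4) #380x300
D=r(s,395,145,40,45,5)
out=np.zeros((600,780,3),np.uint8)
for im,x,y in((A,0,0),(B,0,380),(C,390,0),(D,390,310)): out[y:y+im.shape[0],x:x+im.shape[1]]=im
out=np.clip(out*1.5,0,255).astype(np.uint8)
cv2.imwrite("pics/crop0.png",out)
E
```

```text
(no output)
```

View pics/crop0.png

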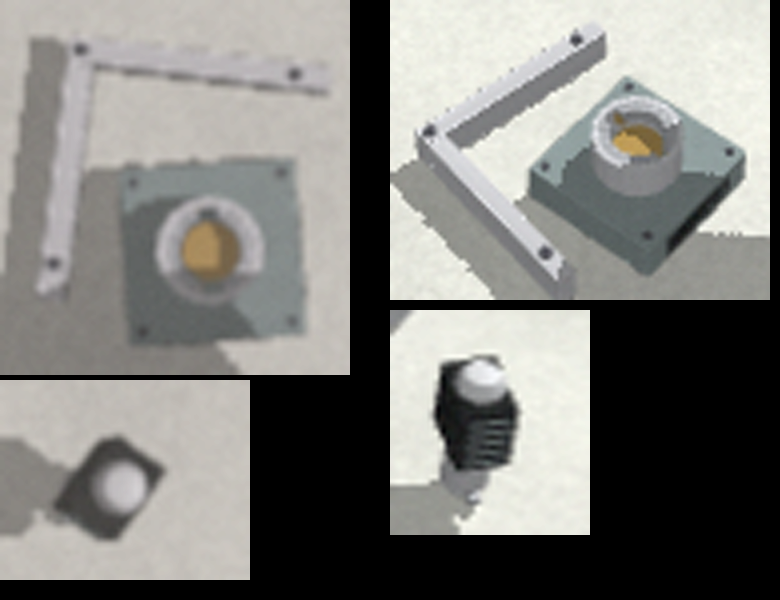

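The crops show the rail's inner edges, the house's teal square and the lamp's black body, whose long axis runs diagonally. Next I measure them with masks and edge fits.

```bash
cat > h.py <<'E'
import cv2,numpy as np
from plant import bot
from scipy.spatial.transform import Rotation as R
np.set_printoptions(precision=3,suppress=True)
def ray(cal,uv):
    K=np.array([[cal['fx'],0,cal['cx']],[0,cal['fy'],cal['cy']],[0,0,1]])
    p=cv2.undistortPoints(np.array(uv,float).reshape(-1,1,2),K,np.array(cal['distortion'],float))[:,0]
    V=np.array(cal['view']); d=np.c_[p[:,0],-p[:,1],-np.ones(len(p))]@V[:3,:3]
    return -V[:3,:3].T@V[:3,3],d
def plane(n,uv,z):
    c,d=ray(bot.get_calibration(n),uv); return (c+d*((z-c[2])/d[:,2])[:,None])[:,:2]
def tri(uvs):
    A=np.zeros((3,3));b=np.zeros(3);L=[]
    for n,uv in uvs.items():
        c,d=ray(bot.get_calibration(n),[uv]);d=d[0]/np.linalg.norm(d);P=np.eye(3)-np.outer(d,d);A+=P;b+=P@c
    return np.linalg.solve(A,b)
def edge(ch,a,b,w=4):
    """subpixel strongest edge along segment a-b (pixels), returns two points of fitted line"""
    a,b=np.array(a,float),np.array(b,float);t=(b-a)/np.linalg.norm(b-a);n=np.array([-t[1],t[0]])
    s=np.arange(-w,w+.01,.25);P=[]
    for f in np.linspace(.08,.92,25):
        q=(a+f*(b-a)+s[:,None]*n).astype(np.float32)
        v=cv2.remap(ch.astype(np.float32),q[:,0][None],q[:,1][None],cv2.INTER_CUBIC)[0]
        g=np.abs(np.gradient(cv2.GaussianBlur(v[None],(0,0),2)[0]));g[:3]=g[-3:]=0
        P.append(q[g.argmax()])
    vx,vy,x,y=cv2.fitLine(np.array(P),cv2.DIST_HUBER,0,.5,.01).ravel()
    c,d=np.array([x,y]),np.array([vx,vy]);return np.array([c+d*((a-c)@d),c+d*((b-c)@d)])
def isect(l,m):
    d=l[1]-l[0];e=m[1]-m[0];s=np.linalg.solve(np.c_[d,-e],m[0]-l[0]);return l[0]+s[0]*d
ang=lambda l:np.arctan2(*(l[1]-l[0])[::-1])
def down(yaw): # tool down, tool y axis at world angle yaw
    y=np.array([np.cos(yaw),np.sin(yaw),0]);z=np.array([0,0,-1.]);return R.from_matrix(np.c_[np.cross(y,z),y,z]).as_quat()
def house(im):
    """house from its teal top: centre, yaw (mod 90deg near 0), size"""
    d=im[:,:,2].astype(int)-im[:,:,0]; m=np.zeros(d.shape,np.uint8)
    m[180:260,258:340]=(d[180:260,258:340]>-2)
    m=cv2.morphologyEx(m,cv2.MORPH_OPEN,np.ones((3,3)))
    c=max(cv2.findContours(m,0,1)[0],key=cv2.contourArea);return cv2.boxPoints(cv2.minAreaRect(c)),d
E
python3 - <<'E'
from h import *
im=cv2.imread("pics/top0.png")[:,:,::-1];si=cv2.imread("pics/side0.png")[:,:,::-1]
f=lambda x,y,ox=256,oy=180,k=5:[(x+.5)/k-.5+ox,(y+.5)/k-.5+oy]
g=im.mean(2)
# rail: outer + inner top edges
for nm,a,b,z in(("far in",(95,67),(328,93),26),("far out",(80,37),(328,65),26),("left in",(90,80),(68,280),26),("left out",(68,50),(40,285),26)):
    e=edge(g,f(*a),f(*b),2);w=plane("top",e,z);print(nm,e.ravel(),w.ravel(),ang(w))
b,d=house(im)
for o in((0,0),):
  print("B-R bench/house",d[250,330],d[235,315],d[245,285],d[250,270])
w=plane("top",b,30);print("house box",b.ravel(),w.ravel(),"c",w.mean(0),np.linalg.norm(np.diff(w,axis=0),axis=1),ang(w[:2]),ang(w[1:3]))
sc=[(133,183),(282,172),(293,321),(142,331)]
w=plane("top",[f(*p) for p in sc],30);print("screws",w.ravel(),w.mean(0),ang(w[:2]),ang(w[1:3]))
# lamp
for n,I,(x0,y0,x1,y1) in(("top",im,(405,205,455,245)),("side",si,(395,145,432,190))):
    G=I.mean(2)[y0:y1,x0:x1]
    dk=(G<62).astype(np.uint8)
    c=max(cv2.findContours(dk,0,1)[0],key=cv2.contourArea);r=cv2.minAreaRect(c);bx=cv2.boxPoints(r)+[x0,y0]
    fill=cv2.drawContours(np.zeros_like(dk),[cv2.convexHull(c)],-1,1,-1);wh=((G>110)&(fill>0)) if n=="top" else (G>110)&(fill>0)
    ys,xs=np.nonzero(wh);dome=[xs.mean()+x0,ys.mean()+y0];print(n,"body",bx.ravel(),"dome",dome,len(xs))
    if n=="top":
        w=plane(n,bx,76);print(w.ravel(),w.mean(0),np.linalg.norm(np.diff(w,axis=0),axis=1),ang(w[:2]),ang(w[1:3]),"dome84",plane(n,[dome],82))
        td=dome
    else: print("tri",tri({"top":td,"side":dome}))
e=edge(g,f(165,468,405,129),f(115,540,405,129),2);w=plane("top",e,76);print("lamp edge",w.ravel(),ang(w))
E
```

```text
far in [274.489 193.994 321.089 199.194] [629.967 102.364 615.022 -24.015] -1.6885024157929636
far out [271.776 185.706 321.222 192.436] [652.658 109.759 633.451 -24.519] -1.7128737956668605
left in [274.528 195.741 268.481 235.491] [625.2   102.253 517.727 118.428] 2.992209378168525
left out [269.196 189.599 263.208 236.55 ] [642.053 116.75  514.973 132.613] 3.0174117395477653
B-R bench/house -8 4 1 -5
house box [278.964 213.503 314.355 210.975 316.888 246.437 281.497 248.964] [576.616  89.919 582.853  -5.527 487.59  -11.701 481.463  83.121] c [532.131  38.953] [95.649 95.463 95.02 ] -1.5055384574715656 -3.0768681243506513
screws [569.282  81.202 574.72    0.876 494.673  -4.542 489.856  76.415] [532.133  38.488] -1.5032097236002933 -3.0740108929808625
top body [414.852 229.497 425.376 214.463 436.987 222.591 426.463 237.624] dome [np.float64(429.7037037037037), np.float64(226.01851851851853)] 54
[ 530.15  -265.284  568.96  -293.616  547.67  -323.173  508.977 -294.797] [ 538.939 -294.217] [48.051 36.426 47.982] -0.6305846583053638 -2.195015154020509 dome84 [[ 538.718 -302.489]]
side body [404. 176. 404. 155. 419. 155. 419. 176.] dome [np.float64(411.6111111111111), np.float64(159.22222222222223)] 18
tri [ 541.034 -303.141   73.266]
lamp edge [ 548.034 -325.662  511.337 -298.17 ] 2.4986366107382043
```

```bash
python3 - <<'E'
from h import *
J0=bot.read_state()['joint_pos']
for y in(.852,.852-np.pi): print(y,bot.solve_ik([532,39,120],down(y)))
for y in (-.643+np.pi/2,-.643-np.pi/2): print('lamp',y,bot.solve_ik([538.7,-299,120],down(y)))
for y in(-.133+np.pi/2,-.133-np.pi/2,-.133-np.pi,-.133): print('ins',y,bot.solve_ik([580,60,130],down(y)))
E
```

```text
0.852 [ 0.441  0.195 -0.41   0.    -0.965 -2.731]
-2.2895926535897932 [ 0.441  0.195 -0.41   0.    -0.965  0.411]
lamp 0.9277963267948965 [-0.19   0.324 -0.231  0.    -1.016 -2.024]
lamp -2.2137963267948964 [-0.19   0.324 -0.231  0.    -1.016  1.118]
ins 1.4377963267948966 [ 0.438  0.264 -0.292  0.    -1.015 -2.142]
ins -1.7037963267948966 [ 0.438  0.264 -0.292  0.    -1.015  1.   ]
ins -3.274592653589793 [ 0.438  0.264 -0.292  0.    -1.015 -0.571]
ins -0.133 [ 0.438  0.264 -0.292  0.    -1.015  2.57 ]
```

```bash
python3 - <<'E'
from h import *
def S(n):
    s=bot.read_state();print(n,round(s['t'],2),s['tcp_pos'],"F",s['contact_force'],"M",s['moment'],"w",round(s['width'],2),"ff",round(s['finger_force'],1))
y=.852-np.pi
bot.move_ptp([532,39,130],down(y));S("above")
bot.line_to([532,39,37],150)
S("down")
bot.move_gripper(50,20);S("grip")
y2=y-.2
# along diagonal, target 8 mm short of flush centre
u=np.array([np.cos(.652),np.sin(.652)]);c=np.array([581,60.7])
bot.line_to([*(c-8*u),37],60,down(y2));S("moved")
im=bot.camera("top");cv2.imwrite("pics/top1.png",im[:,:,::-1])
E
```

```text
above 2.68 [532.114  38.421 130.016] F [ 0.204 -0.629 -0.116] M [-0.054  0.075 -0.003] w 87.74 ff 0.0
down 3.45 [532.61   38.995  37.587] F [-0.935  0.927  0.122] M [0.008 0.124 0.041] w 88.1 ff 0.0
grip 4.28 [531.966  38.983  36.958] F [-0.683 -0.813  0.066] M [-0.047  0.104 -0.022] w 49.9 ff 0.0
moved 5.19 [574.238  55.704  36.866] F [ 0.055 -0.676  0.186] M [-0.068  0.176 -0.036] w 50.13 ff 0.0
```

```bash
python3 - <<'E'
import cv2
t=cv2.imread("pics/top1.png");cv2.imwrite("pics/c1.png",cv2.resize(t[150:280,230:390],None,fx=4.5,fy=4.5,interpolation=2))
E
```

```text
(no output)
```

View pics/c1.png

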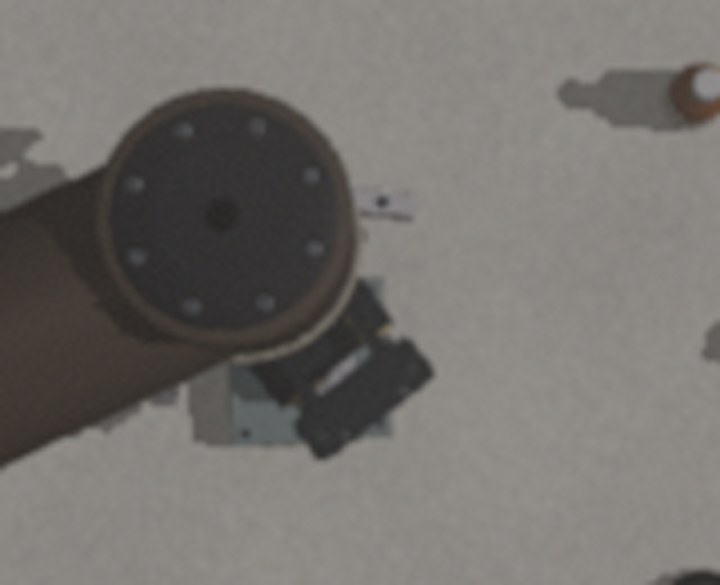

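```bash
python3 - <<'E'
from h import *
s=bot.read_state();print(s['eef_rot'],R.from_quat(s['eef_rot']).as_matrix(),s['tcp_pos'],s['width'])
im=bot.camera("side");cv2.imwrite("pics/s1.png",cv2.resize(im[100:330,180:480,::-1],None,fx=2.6,fy=2.6,interpolation=2))
E
```

```text
[ 0.896 -0.443 -0.     0.   ] [[ 0.607 -0.795 -0.   ]
 [-0.795 -0.607 -0.   ]
 [-0.     0.    -1.   ]] [574.245  55.683  36.973] 50.13742466725114
```

View pics/s1.png

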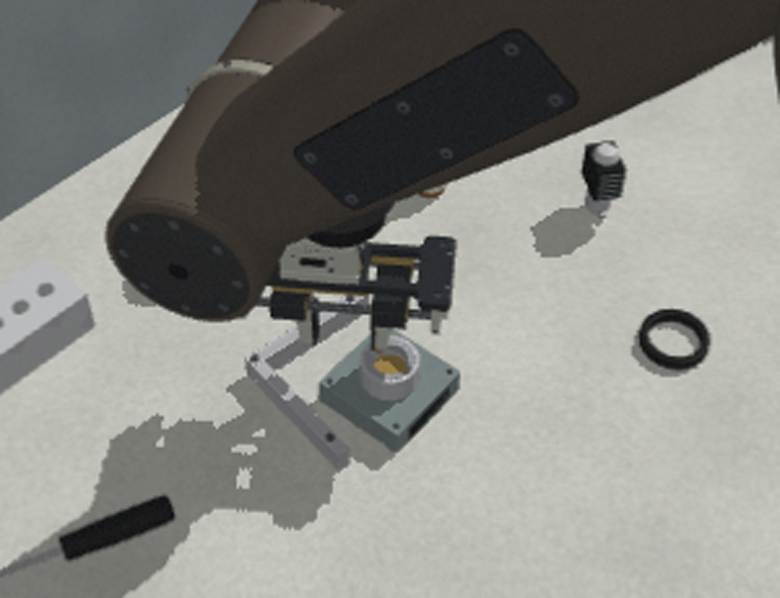

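```bash
python3 - <<'E'
from h import *
print("tips side on z37",plane("side",[[300,231],[325.4,234]],37))
# house collar rim in side crop centre (390,355)->px ; in original side pic crop (637,128)
p=[390/2.6+180,362/2.6+100];print("collar side",p,plane("side",[p],57))
print("corner side",plane("side",[[256/2.6+180,358/2.6+100]],26))
t=cv2.imread("pics/top0.png")
print("collar top",plane("top",[[(210+.5)/5-.5+256,(250+.5)/5-.5+180]],57))
for n in("side","top"):
    V=bot.get_calibration(n)['view'];print(n,V[:3,:3]@V[:3,:3].T, -V[:3,:3].T@V[:3,3])
E
```

```text
tips side on z37 [[609.406  63.393]
 [557.058  27.093]]
collar side [330.0, 239.23076923076923] [[527.528  42.347]]
corner side [[639.821 109.08 ]]
collar top [[532.281  38.954]]
side [[ 1.  0. -0.]
 [ 0.  1.  0.]
 [-0.  0.  1.]] [ 54.882 558.402 979.298]
top [[ 1. -0. -0.]
 [-0.  1.  0.]
 [-0.  0.  1.]] [ 501.549   -0.355 1263.029]
```

The house hasn't moved. In the side view the fingertips at (300,231) and (325,234) look about 19 mm higher than the reported TCP, so the fingers passed over the rim. I'll check this by touching a free patch of bench.

```bash
python3 - <<'E'
from h import *
p=bot.read_state()['tcp_pos']
bot.line_to([p[0],p[1],90],200)
bot.line_to([540,-110,60],300)
bot.line_to([540,-110,6],100)
z=6
while z>-26:
    s=bot.read_state()
    if s['contact_force'][2]>4: break
    z-=1.5; bot.line_to([540,-110,z],30)
s=bot.read_state();print(z,s['t'],s['tcp_pos'],s['contact_force'])
bot.line_to([540,-110,60],200)
E
```

```text
-27.0 12.625 [ 540.282 -109.97   -26.75 ] [-0.208 -1.027  3.127]
```

```bash
python3 - <<'E'
from h import *
bot.line_to([540,-110,-22],200)
for z in(-24,-25,-26,-27,-28,-29,-30):
    bot.line_to([540,-110,z],30);s=bot.read_state();print(z,s['tcp_pos'],s['contact_force'])
    if s['contact_force'][2]>8:break
im=bot.camera("side");t=bot.camera("top");cv2.imwrite("pics/s2f.png",im[:,:,::-1]);cv2.imwrite("pics/t2f.png",t[:,:,::-1])
bot.line_to([540,-110,60],200);print(bot.read_state()['t'],R.from_quat(bot.read_state()['eef_rot']).as_matrix())
V=bot.get_calibration("side");
P=np.array([540,-110,0,1.])
q=V['view']@P;u=V['fx']*q[0]/-q[2]+V['cx'];v=V['fy']*-q[1]/-q[2]+V['cy'];print(u,v)
x,y=int(u),int(v)
a=cv2.resize(im[y-60:y+40,x-60:x+60,::-1],None,fx=5,fy=5,interpolation=2);cv2.imwrite("pics/s2.png",a);print(x-60,y-60)
E
```

```text
-24 [ 539.99  -110.006  -23.962] [-0.431 -0.354  0.826]
-25 [ 540.032 -110.005  -24.853] [-0.39  -0.165  0.153]
-26 [ 539.981 -110.002  -26.007] [ 0.698  0.733 -0.583]
-27 [ 540.171 -110.012  -26.758] [-1.026  0.393  3.332]
-28 [ 540.24  -110.011  -26.827] [-4.13   1.84  14.784]
15.7083 [[ 0.607 -0.795  0.001]
 [-0.795 -0.607  0.   ]
 [ 0.    -0.001 -1.   ]]
365.63991379116845 216.19316647339
305 156
```

View pics/s2.png

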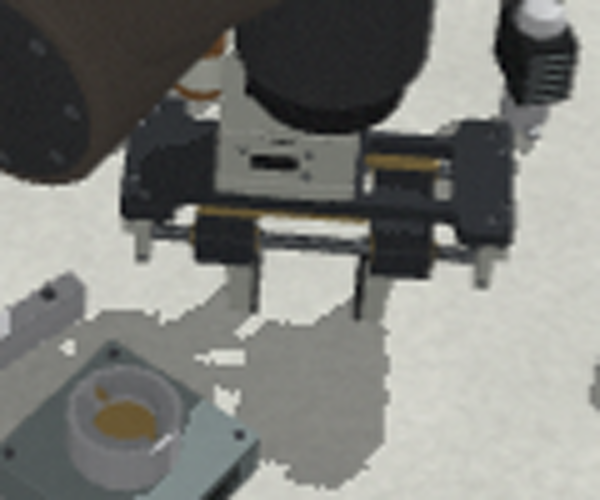

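The fingers meet the bench at a reported z of about −26.7, with the tips at (354,218) and (379,219) on the bench. The real tips are therefore 26.7 mm above the reported TCP, while x and y agree. I'll redo the grip with that correction.

```bash
cat >> h.py <<'E'
DZ=26.7 # true tip height = reported z + DZ
def go(x,y,z,v=150,yaw=None): bot.line_to([x,y,z-DZ],v,None if yaw is None else down(yaw))
def S(n):
    s=bot.read_state();print(n,round(s['t'],2),s['tcp_pos']+[0,0,DZ],"F",s['contact_force'],"M",s['moment'],"w",round(s['width'],2),"ff",round(s['finger_force'],1));return s
E
python3 - <<'E'
from h import *
bot.move_gripper(88)
y=.852-np.pi
go(532,39,90,300,y)
go(532,39,37);S("down")
bot.move_gripper(50,20);S("grip")
u=np.array([np.cos(.652),np.sin(.652)]);c=np.array([581,60.7])
go(*(c-9*u),37,60,y-.2);S("moved")
im=bot.camera("top");cv2.imwrite("pics/top3.png",im[:,:,::-1])
for k in range(-8,6):
    go(*(c+k*u),37,30);s=S(k)
    if np.hypot(*s['contact_force'][:2])>18:break
im=bot.camera("side");cv2.imwrite("pics/side3.png",im[:,:,::-1])
E
```

```text
down 17.68 [532.104  38.178  37.081] F [ 0.236  0.001 -0.292] M [-0.029  0.124  0.003] w 87.39 ff 0.0
grip 18.32 [532.405  39.251  37.392] F [0.435 0.899 3.372] M [ 0.356  0.301 -0.037] w 55.13 ff 20.0
moved 19.22 [571.103  53.494  37.098] F [-7.783 -4.01  12.837] M [-1.409  3.336 -0.011] w 54.8 ff 20.0
-8 19.52 [571.035  53.535  37.065] F [-9.531 -6.494 14.418] M [-2.103  3.985 -0.004] w 55.29 ff 20.0
-7 19.77 [571.957  54.103  37.082] F [-9.31  -5.147 14.538] M [-2.154  3.851 -0.003] w 55.25 ff 20.0
-6 20.02 [572.812  54.671  37.085] F [-8.648 -5.82  14.561] M [-2.281  3.77   0.035] w 55.17 ff 20.0
-5 20.27 [573.644  55.251  37.082] F [-9.571 -6.061 14.402] M [-2.292  3.706 -0.007] w 54.98 ff 20.0
-4 20.52 [574.478  55.85   37.107] F [-9.353 -7.071 14.075] M [-2.449  3.642  0.03 ] w 54.87 ff 20.0
-3 20.77 [575.302  56.451  37.082] F [-8.889 -6.78  14.397] M [-2.455  3.598 -0.027] w 55.2 ff 20.0
-2 21.02 [576.126  57.057  37.074] F [-9.637 -7.026 13.459] M [-2.44   3.512  0.063] w 55.11 ff 20.0
-1 21.27 [576.941  57.652  37.075] F [-8.962 -6.603 13.475] M [-2.471  3.512  0.014] w 55.3 ff 20.0
0 21.52 [577.758  58.264  37.098] F [-9.215 -6.475 13.37 ] M [-2.46   3.505  0.072] w 55.25 ff 20.0
1 21.77 [578.567  58.869  37.09 ] F [-9.33  -6.904 13.548] M [-2.469  3.469  0.005] w 55.41 ff 20.0
2 22.02 [579.367  59.471  37.092] F [-9.115 -6.513 13.773] M [-2.48   3.509 -0.017] w 55.15 ff 20.0
3 22.27 [580.193  60.089  37.094] F [-8.794 -5.853 13.742] M [-2.516  3.487 -0.011] w 55.35 ff 20.0
4 22.52 [580.992  60.673  37.107] F [-8.353 -6.057 14.48 ] M [-2.473  3.421  0.049] w 55.38 ff 20.0
5 22.77 [581.213  60.889  37.062] F [-9.95  -7.79  15.573] M [-2.872  3.987  0.06 ] w 55.3 ff 20.0
```

```bash
python3 - <<'E'
from h import *
u=np.array([np.cos(.652),np.sin(.652)]);c=np.array([581,60.7])
for k in range(6,14):
    go(*(c+k*u),37,30);s=S(k)
    if np.hypot(*s['contact_force'][:2])>32:break
bot.move_gripper(88);S("open")
p=bot.read_state()['tcp_pos']
go(p[0],p[1],100,200); go(480,-160,110,300)
t=bot.camera("top");im=bot.camera("side");cv2.imwrite("pics/top4.png",t[:,:,::-1]);cv2.imwrite("pics/side4.png",im[:,:,::-1])
r=lambda im,x,y,w,h,k:cv2.resize(im[y:y+h,x:x+w],None,fx=k,fy=k,interpolation=2)
o=np.zeros((400,800,3),np.uint8);A=r(t,256,175,75,75,5.2);B=r(im,268,195,95,75,4.2);o[:A.shape[0],:A.shape[1]]=A;o[:B.shape[0],395:395+B.shape[1]]=B
cv2.imwrite("pics/c4.png",np.clip(o[:,:,::-1]*1.4,0,255).astype(np.uint8))
E
```

```text
6 23.07 [581.174  60.892  37.01 ] F [-11.868  -9.029  16.554] M [-3.482  4.66   0.035] w 55.21 ff 20.0
7 23.32 [581.134  60.901  36.926] F [-13.614 -11.54   20.228] M [-4.191  5.371  0.065] w 54.99 ff 20.0
8 23.57 [581.092  60.869  36.856] F [-14.65  -13.082  22.1  ] M [-4.795  6.096  0.013] w 55.05 ff 20.0
9 23.82 [581.079  60.911  36.765] F [-16.913 -14.552  23.43 ] M [-5.492  6.835  0.084] w 54.91 ff 20.0
10 24.07 [581.018  60.874  36.687] F [-19.12  -16.266  24.844] M [-6.158  7.618  0.065] w 54.6 ff 20.0
11 24.32 [581.02   60.876  36.624] F [-19.717 -17.919  27.008] M [-6.806  8.297  0.107] w 55.16 ff 20.0
12 24.57 [580.946  60.901  36.535] F [-22.657 -18.532  28.669] M [-7.416  8.997  0.135] w 55.38 ff 20.0
13 24.82 [580.958  60.904  36.4  ] F [-23.993 -20.644  29.838] M [-8.084  9.656  0.099] w 55.21 ff 20.0
open 25.57 [591.45   68.819  36.913] F [-1.034 -0.419  0.18 ] M [0.001 0.108 0.018] w 87.34 ff 0.0
```

View pics/c4.png

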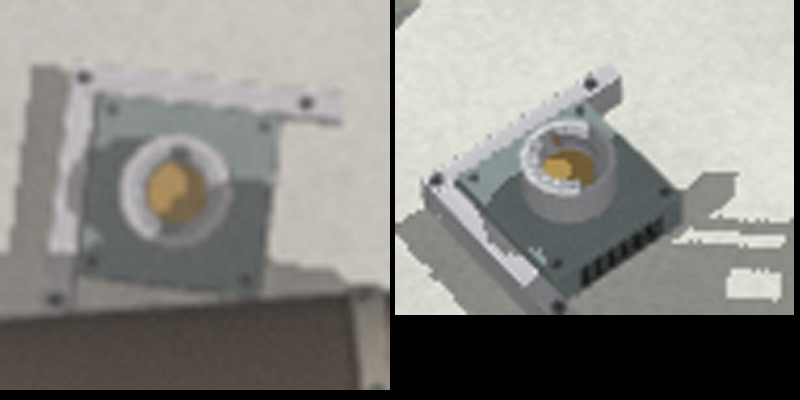

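The house is flush on both rails. Its screws give yaw −0.124 rad, the same as the rail's, and its centre is at about (581,60.9). Now the lamp: I first close lightly across its long axis to centre it, then turn 90° and take the grip.

```bash
python3 - <<'E'
from h import *
L=np.array([538.7,-299.])
ya=-.643-np.pi
bot.move_ptp([*L,110-DZ],down(ya));S("above")
go(*L,38,150);S("down")
bot.move_gripper(40,5);s=S("grip x")
bot.move_gripper(88)
go(*L,38,100,ya+np.pi/2);S("turned")
bot.move_gripper(25,40);S("grip y")
go(*L,130,150);S("up")
print(bot.read_state()['joint_pos'])
im=bot.camera("side");cv2.imwrite("pics/side5.png",im[:,:,::-1])
E
```

```text
above 28.12 [ 538.734 -298.139  109.661] F [ 0.501 -0.726  0.61 ] M [ 0.041  0.004 -0.041] w 87.36 ff 0.0
down 28.75 [ 539.297 -298.871   38.684] F [0.227 0.487 0.171] M [ 0.041  0.058 -0.023] w 87.75 ff 0.0
grip x 29.49 [ 538.722 -299.055   38.071] F [-0.121  0.003  1.454] M [ 0.129  0.107 -0.046] w 45.97 ff 5.0
turned 32.08 [ 538.675 -298.996   37.98 ] F [ 0.234  0.011 -0.319] M [ 0.007  0.165 -0.001] w 88.11 ff 0.0
grip y 33.01 [ 538.665 -298.989   37.979] F [ 0.056 -0.556 -0.041] M [-0.098  0.159  0.058] w 31.91 ff 40.0
up 33.77 [ 537.951 -298.639  129.015] F [ 0.154 -0.42  -2.819] M [-0.025  0.137 -0.   ] w 31.86 ff 40.0
[-0.19   0.34  -0.252 -0.001 -0.981  1.118]
```

```bash
python3 - <<'E'
from h import *
c=[581,60.9];y=-.124-np.pi/2
go(*c,125,250,y);go(*c,100,100);S("above")
for z in(94,90,87,85,83,82,81,80):
    go(*c,z,40);s=S(z)
    if s['contact_force'][2]>12 :break
im=bot.camera("side");cv2.imwrite("pics/side6.png",im[:,:,::-1]);cv2.imwrite("pics/c6.png",cv2.resize(im[160:290,240:400,::-1],None,fx=4,fy=4,interpolation=2))
E
```

```text
above 35.83 [580.779  60.144  99.754] F [-0.367 -1.068 -1.017] M [-0.109  0.12   0.002] w 31.91 ff 40.0
94 36.12 [580.961  60.853  94.017] F [-0.872  0.36  -1.965] M [-0.085  0.164  0.036] w 31.45 ff 40.0
90 36.38 [580.802  60.882  89.786] F [-0.235 -0.009 -1.01 ] M [-0.094  0.09  -0.009] w 31.77 ff 40.0
87 36.62 [580.834  60.862  86.778] F [-0.448  0.325 -0.712] M [-0.115  0.163  0.033] w 31.53 ff 40.0
85 36.88 [580.899  60.873  84.868] F [ 0.951 -0.358 -1.376] M [-0.084  0.17   0.059] w 31.75 ff 40.0
83 37.12 [580.878  60.843  82.852] F [ 0.471  0.29  -1.561] M [-0.087  0.143 -0.064] w 32.12 ff 40.0
82 37.38 [581.058  60.941  82.017] F [ 1.07  -0.247 -1.591] M [-0.123  0.076  0.017] w 31.83 ff 40.0
81 37.62 [581.076  60.915  81.195] F [-0.277  0.328  0.51 ] M [-0.092  0.475 -0.049] w 32.1 ff 40.0
80 37.88 [581.099  60.929  80.102] F [-0.506  0.793  1.693] M [-0.068  0.454 -0.02 ] w 31.97 ff 40.0
```

View pics/c6.png

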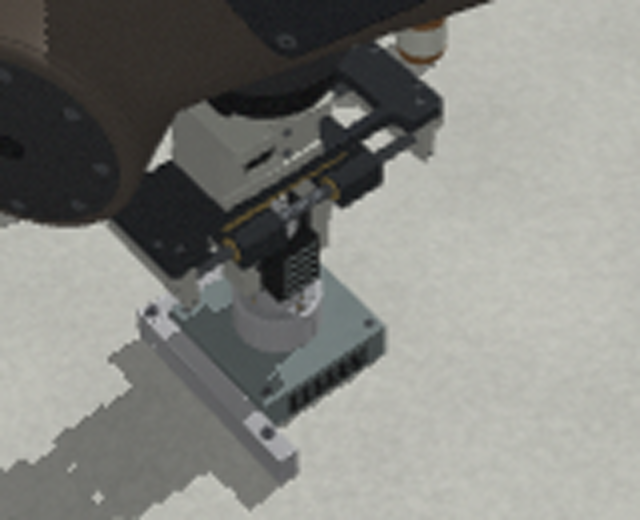

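The base is in the slots and the spring met it at the expected height. Now I press home, add a small bias toward the corner, and twist.

```bash
python3 - <<'E'
from h import *
c=np.array([581,60.9]);y=-.124-np.pi/2;u=np.array([np.cos(.66),np.sin(.66)])
for z in(77,74,73,72.5,72,71.5,71,70.5,70):
    go(*c,z,40);s=S(z)
    if s['contact_force'][2]>16:break
d=c+4*u
go(*d,z,20);S("bias")
for a in(.2,.5,.8,1.1,1.3,1.45,1.55):
    go(*d,z,4,y-a) if False else bot.line_to([*d,z-DZ],20,down(y-a));s=S(a)
    if s['contact_force'][2]>32 or abs(s['moment'][2])>1: print("stop");break
print(R.from_quat(s['eef_rot']).as_matrix()[:2,1])
E
```

```text
77 38.17 [581.273  60.966  77.045] F [-0.374  0.745  3.205] M [-0.078  0.288 -0.002] w 31.68 ff 40.0
74 38.42 [581.32   60.98   74.223] F [-0.323 -1.004  5.131] M [-0.112  0.306 -0.027] w 31.86 ff 40.0
73 38.67 [581.303  60.968  73.332] F [-0.797  0.356  5.824] M [-0.157  0.281  0.003] w 32.17 ff 40.0
72.5 38.92 [581.323  60.963  72.887] F [-0.884 -0.148  5.598] M [-0.141  0.302 -0.008] w 31.62 ff 40.0
72 39.17 [581.337  60.96   72.428] F [0.183 0.16  5.801] M [-0.17   0.341  0.018] w 32.15 ff 40.0
71.5 39.42 [581.333  60.954  71.95 ] F [-0.681 -0.699  5.697] M [-0.162  0.489  0.001] w 31.99 ff 40.0
71 39.67 [581.387  60.951  71.874] F [-2.604 -0.097  9.988] M [-0.072  0.967 -0.038] w 31.87 ff 40.0
70.5 39.92 [581.408  60.926  71.798] F [-3.399 -0.115 13.327] M [-0.057  1.51   0.058] w 31.89 ff 40.0
70 40.17 [581.476  60.96   71.742] F [-4.793 -0.005 16.738] M [-0.064  2.006  0.009] w 31.93 ff 40.0
bias 40.52 [581.994  61.167  71.584] F [-10.608  -6.072  24.103] M [-2.692  4.479  0.005] w 31.89 ff 40.0
0.2 40.88 [582.549  61.476  71.6  ] F [-9.578 -6.162 21.679] M [-2.359  3.882  0.005] w 31.79 ff 40.0
0.5 41.33 [583.425  61.793  71.633] F [-6.494 -4.977 19.133] M [-2.305  2.775  0.076] w 31.76 ff 40.0
0.8 41.77 [583.339  61.29   71.646] F [-5.863 -7.024 19.149] M [-3.121  2.547  0.113] w 32.3 ff 40.0
1.1 42.23 [583.093  60.829  71.648] F [-5.286 -9.836 19.419] M [-3.832  2.651  0.108] w 31.57 ff 40.0
1.3 42.58 [582.875  60.61   71.631] F [ -7.214 -10.742  20.446] M [-4.065  2.792  0.091] w 31.7 ff 40.0
1.45 42.88 [582.698  60.512  71.615] F [ -7.489 -10.103  20.613] M [-4.182  2.961  0.086] w 31.75 ff 40.0
1.55 43.12 [581.763  60.841  71.606] F [-11.756  -7.37   24.368] M [-3.069  4.546  0.252] w 31.93 ff 40.0
[-0.995  0.103]
```

```bash
python3 - <<'E'
from h import *
bot.pause(1);S("hold")
im=bot.camera("side");cv2.imwrite("pics/side7.png",im[:,:,::-1]);cv2.imwrite("pics/c7.png",cv2.resize(im[190:290,260:360,::-1],None,fx=6,fy=6,interpolation=2))
E
```

```text
hold 44.12 [581.742  60.828  71.577] F [-10.244  -6.833  24.526] M [-3.06   4.58   0.273] w 31.85 ff 40.0
```

View pics/c7.png

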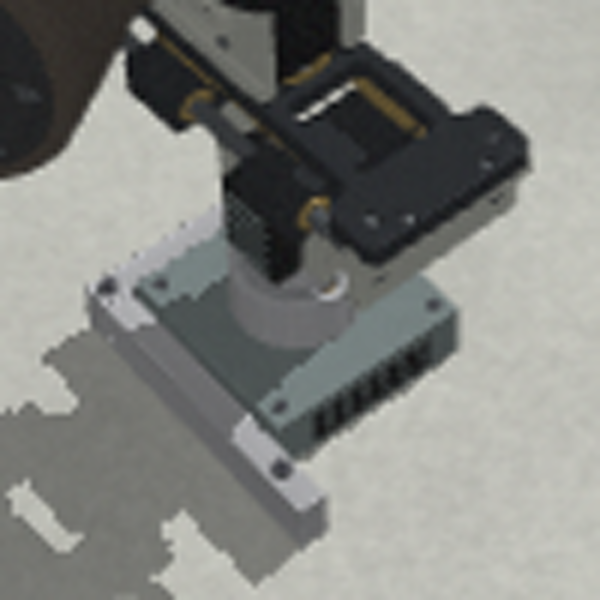

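The house screws at (307,258), (287,237) and (332,241) are where they were after the push, to within half a pixel. The house is still flush and the lamp is holding steady, pressed and turned.

```bash
python3 -c "
from plant import bot
print(bot.close_job())"
```

```text
the job is handed in; nothing more can be done
None
```

The job is handed in at about 44 s: the house is flush in the corner, and the lamp is held pressed home and turned 1.55 rad clockwise against the stop. The fingertips were 26.7 mm higher than the reported TCP, so the first grip on the collar missed without touching anything; I measured the offset by touching the bench and corrected for it.

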